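# Latch the split casting mould shut

### The job

Close the draw latch on the split casting mould: swing the claw, which is folded back, over so that it hooks behind the keeper on the sliding half, and then swing the lever over and down past centre until it lies flat, so that the two halves are drawn together and stay clamped. Leave the things round the mould where they are.

Things in the scene. Friction and masses are not known exactly. Their poses are not given: they have to be found in the camera images.
- mould: Two-part aluminium casting mould, fixed to the worktop: dark base plate 216 mm long (x) x 120 wide (y), two blocks with tops at z = 55 mm, a plain steel draw latch on the middle line (y = 0). Origin: centre of the underside. +x runs from the latch half (right, nearer the robot) to the sliding half with the keeper (left, farther), z up.
- latch_lever (a joint): Lever angle q, rad: 0 = handle upright, negative = leaning to the keeper (stop -0.6), 1.571 = handle level, pointing to the mould's -x, at its stop (closed). Handle direction from the pivot: (-sin q, 0, cos q) of the mould. Friction 0.05 N m: stays where left. With the claw hooked it takes a few newton at the handle; past about 1.35 the clamping pull holds it down.
- latch_claw (a joint): Claw angle relative to the lever, rad: 0 = along the handle, positive = towards the keeper. Let a = claw minus lever angle: claw direction is (sin a, 0, cos a) of the mould; a < 0 leans back to -x, 1.8 to 2.0 is hooked with the lever up. Starts at its stop (-0.80), leaning back. Nearly free (60 g): once past upright it falls forward and, with the lever still up (below 0.2), drops over the keeper.
- sliding_half (a joint): Travel of the sliding half towards the latch half, m: 0 = parted (7 mm gap), grows as it is drawn in; about 0.0054 when latched. A spring (2 N/mm, 6 N at 0) pushes it open.
- lever_pivot (a point): Middle of the lever's pivot axis (along y), at x = -35, z = 79 mm of the mould, in a bracket 40 mm wide; axes as the mould's. The claw's pin sits on the lever 25 mm from it, at (-25 sin(q + 0.14), 0, 25 cos(q + 0.14)) mm from the pivot.
- lever_end (a point): Middle of the rolled end (10 mm diameter, 30 mm wide along y) of the lever handle, 78 mm from the pivot; the handle is a flat strip 22 mm wide (y), 5 mm thick. z axis along the handle, away from the pivot.
- claw_end (a point): Middle of the claw's cross plate, 81.5 mm from the claw's pin: 46 mm wide (y), 5 mm thick, from 62 to 101 mm from the pin. Two 5 x 5 mm arms, 41 mm apart, run from it to the pin, one each side of the lever, which passes between them. z along the claw away from the pin, y across, x to the side of the lip.
- claw_lip (a point): Middle of the free edge of the claw's lip, at its inner side: the 6 mm thick lip at the claw's end stands out 15.5 mm from the plate's middle plane and slants inwards, so that this edge is 91 mm from the pin, measured along the claw (the lip's root 95 mm). Axes as claw_end.
- keeper_bar (a point): Middle of the keeper's axis: a level round steel bar, 10 mm diameter, 30 mm long (y), on a web on top of the sliding half; axes as the mould's. At the start it is at x = 33.5, z = 68 mm of the mould (top of bar z = 73). Hooked: claw_lip lies farther along +x than the axis and lower.
- cover_glass_box: Blue box, 60 x 70 x 24 mm, bystander; origin at centre of underside.
- petri_0: Tan round dish, 60 mm diameter, 14 mm high, bystander; origin at centre of underside.
- stain_a: Dark violet bottle with white cap, 48 mm diameter, 106 mm high, standing, bystander; origin at centre of underside.
- syringe: Syringe lying down, 107 mm long, bystander; origin on the underside at mid length.
- student_scope: Tall microscope, fixed, standing left of the mould: a hazard for the arm. About 240 mm deep (x) x 160 wide (y) x 434 high; origin at the centre of its underside. Swing the arm round in front of it (nearer the robot), not across it.

How it is judged:
By the outcome, as a careful person would: the job done as asked, in the order asked, and still so for the second after the job is handed in, with the robot touching nothing.
It also fails if it takes over 48 s, if anything falls off the work surface, if the arm or the gripper's body presses on something with over 40 N, if the wrist force passes 120 N, or if a joint passes its speed limit or range.

### The arm

A 6-joint arm with a two-finger parallel gripper is mounted at the origin on a cart in front of the work surface, level with it; the furniture and walls round the work are solid. World frame = base frame: x ahead of the robot, y to its left, z up, the work surface at z = 0. Lengths are in mm, angles in rad, forces in N, time in s.
With the tool pointing down it reaches from about 275 to 750 mm from the base axis. Payload 10.2 kg.
Tool frame: the origin (TCP) lies at the very end of the fingers, on their centre line; the grasp point (between the pads) lies arm.pinch_z behind it (arm.pinch_z is the distance from the TCP to the grasp point, in mm); z points along the fingers, y is the line along which they close (so a half turn about z gives the same grasp; the last joint's range is limited). The gripper opens to 85 mm and grips with 20 to 120 N. Pads are 22 mm wide; open, the fingers measure 114 mm over their backs; the gripper's body (76 mm by 85 mm) begins 54 mm behind the grasp point. The pads swing forward as they close: fully open they stand 13 mm farther back than shut.
Start: joints at [1.118, 0.313, 1.498, -0, 1.331, -0.223], TCP at [119.599, 511.202, 231.294] pointing down, gripper open.
Joint ranges: [-2.94, 2.94], [-0.97, 2.17], [0.19, 2.56], [-1.23, 4.37], [0.02, 3.11], [-2.88, 2.88]. Speed limits (rad/s): [2.39, 2.39, 3.01, 3.14, 3.14, 3.14].

### API

Orientations are given as a unit quaternion [x, y, z, w].
In Python, from bench import arm gives the robot as it stands.
- The arm moves only by the tool jog_arm, called after "Call:" in YAML: its name, and indented under it one key for each argument. Schema: {"type":"object","properties":{"rows":{"type":"object","properties":{"plan":{"type":"array","items":{"type":"array","items":{"type":"number"},"minItems":5,"maxItems":5},"minItems":1,"maxItems":10}},"additionalProperties":false,"required":["plan"]},"force":{"type":"number"},"only":{"type":"string"},"quiet":{"type":"boolean"},"lines":{"type":"string"}},"required":["rows"],"additionalProperties":false}. rows is an object whose key "plan" holds a list of rows, 1 to 10 of them, each of 5 numbers: the finger opening in mm, then dx, dy, dz in mm, then a turn about the tool's z in rad; each row is the pose to reach, as a shift and turn from the pose commanded when the call began, along the tool's axes at that moment; what a row does not reach only later rows make up. A row lasts 1/10 s, in which the tool goes at most 50 mm and 0.15 rad, less where a joint would pass 70% of its speed; a pose out of reach is approached as far as the arm can. The fingers move at their own pace and stop on an object; force is the grip in N (left out, the last holds). Time passes only in rows, so rows that do not move let the fingers close. The tool returns the time, the measured TCP pose, the force, the opening and the grip force at its end. only (a regular expression) keeps the lines of the reply that match it, lines (a string "A,B") keeps lines A to B, and quiet returns only ok. Input that does not fit is refused with a message, and nothing moves.
- arm.get_state(): the state, without advancing time (a new reading comes with each control period).
- arm.read_camera(name): name is "scene" or "top"; returns a dict with "image" (420x560x3 uint8, red, green, blue), "fx", "fy", "cx", "cy" (pixels), "R" (3x3) and "t" (3): a world point X has camera coordinates R X + t. Camera axes: x right, y down, z forward; pixel columns grow to the right and rows downward; lengths in mm; the calibration is good to about 2 mm. A picture is of the moment at which its call begins. There is no depth.
- arm.close_job(): hands the job in; it is judged then, once.
The state is a dict: "t": time; "q": joint angles; "dq": joint speeds; "tau": joint torques, N m; "position": TCP position; "tool_rot": TCP orientation; "ft_force": force on the tool from outside, world axes, zero at the start; "wrist_torque": the same for the moment, N m; "grip_width": finger opening in mm; "gripper_force": force on a finger pad.
Only numpy, scipy, OpenCV 4.12 (cv2) and the standard library are available. Lean on these libraries where they do the work, as an engineer would, in place of code of your own. Each camera call takes 0.05 s, during which the arm holds its last target. There are 200 camera calls.

## Working session

There is one attempt and no reset: what is moved stays moved. The work goes in short steps, Python scripts to look and compute and a tool call to move; the robot and the scene stay as the last step left them, time stands still between calls to the robot, and variables do not carry over. Pictures are saved under pics/ and viewed, at most 10 in all, crops included, and the job is handed in when it is done.

```bash
ls; mkdir -p pics
```

Run:
```python
from bench import arm
import cv2,numpy as np
for n in("scene","top"):
    c=arm.read_camera(n); cv2.imwrite(f"pics/{n}0.png",c["image"][:,:,::-1])
    print(n,c["fx"],c["fy"],c["cx"],c["cy"],np.round(c["R"],4).tolist(),np.round(c["t"],1).tolist())
s=arm.get_state();print(s["t"],s["position"],s["tool_rot"],s["grip_width"],arm.pinch_z)
```

```text
bench.py
pics
scene 405.8813476964916 405.8813476964916 279.32406620924456 208.4105719120929 [[0.5281, -0.8491, -0.008], [-0.6031, -0.3684, -0.7075], [0.5978, 0.3785, -0.7067]] [-183.8, 445.2, 765.8]
top 512.9307488532392 512.9307488532392 273.7396527214145 208.0574381392906 [[-0.0065, -1.0, -0.0035], [-0.9856, 0.0071, -0.1688], [0.1689, 0.0024, -0.9856]] [75.8, 509.1, 1372.6]
0.1 [119.49044054 510.97661467 230.79158871] [ 1.14646828e-01  9.93406133e-01 -5.64542412e-04 -2.01053086e-04] 85.52369570986527 18.700000000000003
```

View pics/scene0.png

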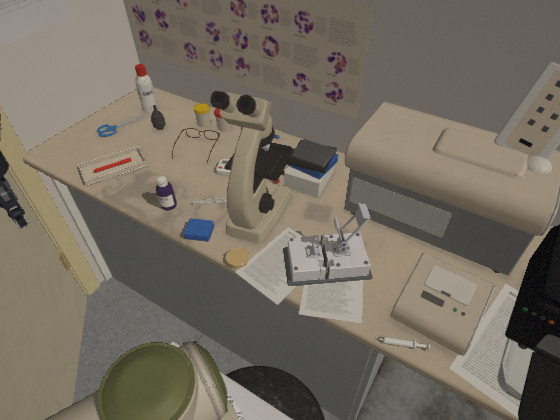

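View pics/top0.png

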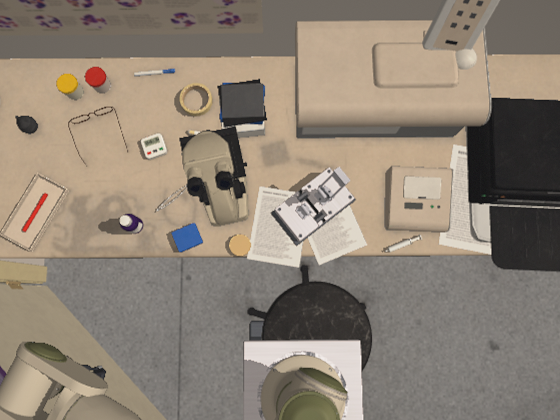

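Run:
```python
import cv2,numpy as np
a=cv2.imread("pics/scene0.png")[195:295,265:385]; b=cv2.imread("pics/top0.png")[155:255,260:370]
a=cv2.resize(a,(480,400),interpolation=2)[:, :400] if 0 else cv2.resize(a,(396,330),interpolation=2)
b=cv2.resize(b,(396,360),interpolation=2)
a=cv2.copyMakeBorder(a,0,30,0,0,0)
cv2.imwrite("pics/crop0.png",np.hstack([a,b]))
```

```text
(no output)
```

View pics/crop0.png

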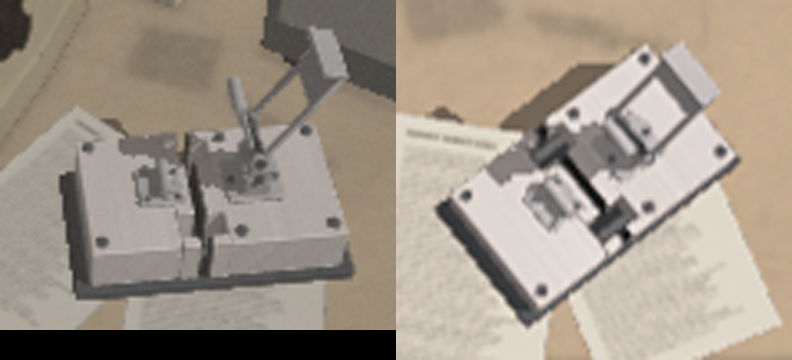

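Create h.py:
```python
import numpy as np,cv2
from bench import arm
from scipy.optimize import least_squares
K={"scene":(405.8813,279.324,208.411,np.array([[0.5281,-0.8491,-0.008],[-0.6031,-0.3684,-0.7075],[0.5978,0.3785,-0.7067]]),np.array([-183.8,445.2,765.8])),
"top":(512.93,273.74,208.057,np.array([[-0.0065,-1,-0.0035],[-0.9856,0.0071,-0.1688],[0.1689,0.0024,-0.9856]]),np.array([75.8,509.1,1372.6]))}
def proj(n,X):
    f,cx,cy,R,t=K[n]; c=np.asarray(X)@R.T+t
    return np.stack([f*c[...,0]/c[...,2]+cx,f*c[...,1]/c[...,2]+cy],-1)
def M2W(p,X):
    X=np.asarray(X,float); c,s=np.cos(p[2]),np.sin(p[2])
    return np.stack([p[0]+c*X[...,0]-s*X[...,1],p[1]+s*X[...,0]+c*X[...,1],X[...,2]],-1)
def lever(q,r=78,y=0): return [-35-r*np.sin(q),y,79+r*np.cos(q)]
def claw(q,cl,r=81.5,lat=0,y=0):   # lat towards lip side
    a=cl-q; px,pz=-35-25*np.sin(q+.14),79+25*np.cos(q+.14)
    # lip side: hooked (a~1.9) lip points to -z => lat dir = (cos a,-sin a)
    return [px+r*np.sin(a)+lat*np.cos(a),y,pz+r*np.cos(a)-lat*np.sin(a)]
def crop(name,p0,p1,box,s,img=None):
    c=arm.read_camera(name)["image"][:,:,::-1] if img is None else img
    x,y,w,h=box; return cv2.resize(np.ascontiguousarray(c[y:y+h,x:x+w]),(w*s,h*s),interpolation=2)
```

Run:
```python
from h import *
obs=[("top",(108,-60),(271.4,211.4)),("top",(108,60),(296.4,245.3)),("top",(-108,60),(355.8,198.9)),
("scene",(108,60),(288.6,285.3)),("scene",(-108,60),(372,277.4)),("scene",(108,-60),(283.8,248))]
def res(p):
    r=[]
    for n,m,uv in obs:
        r+=list(proj(n,M2W(p,[*m,6]))-uv)
    r+=list(proj("scene",M2W(p,lever(p[3])))-(336.5,219.8)); r+=list(proj("top",M2W(p,lever(p[3])))-(323.6,190.6))
    r+=list(proj("scene",M2W(p,claw(p[3],-.8)))-(364,212)); r+=list(proj("top",M2W(p,claw(p[3],-.8)))-(341.7,175))
    return np.array(r)
s=least_squares(res,[480,-60,2.2,0.0],x_scale=[100,100,1,1],loss="soft_l1");p=s.x
print(p);print(np.round(res(p).reshape(-1,2),1).tolist())
out=[]
for n,(x,y,w,h),sc in(("scene",(265,195,120,100),3),("top",(260,155,110,100),3)):
    im=crop(n,0,0,(x,y,w,h),sc,cv2.imread(f"pics/{n}0.png"))
    def L(*P,c=(0,0,255)):
        cv2.polylines(im,[np.int32(np.round((proj(n,M2W(p,P))-(x,y)+.5)*sc))],False,c,1)
    for z in(0,):L((108,60,z),(108,-60,z),(-108,-60,z),(-108,60,z),(108,60,z))
    q=p[3];L((-35,0,79),lever(q));
    L(lever(q,78,15),lever(q,78,-15))
    L(*[claw(q,-.8,r,0,yy) for r,yy in((62,23),(101,23),(101,-23),(62,-23),(62,23))],c=(0,255,0))
    L((33.5,15,68),(33.5,-15,68),c=(255,0,0)); L((-35,20,79),(-35,-20,79),c=(255,0,0))
    out.append(im)
cv2.imwrite("pics/ov.png",np.hstack(out))
for n,X in(("pivot",(-35,0,79)),("keeper",(33.5,0,68)),("lever_end",lever(q)),("claw_end",claw(q,-.8))):print(n,M2W(p,X).round(1))
```

```text
[ 5.23505511e+02 -3.83222528e+01  2.22924993e+00 -2.38622823e-01]
[[-1.7, 0.6], [-0.3, -0.1], [-0.2, -0.5], [0.3, -0.6], [1.9, -0.4], [-0.2, -0.5], [2.5, 2.5], [-1.6, 0.5], [0.8, 3.0], [-0.8, 0.4]]
pivot [544.9 -66.   79. ]
keeper [503.  -11.8  68. ]
lever_end [533.6 -51.4 154.8]
claw_end [570.  -98.4 172.9]
```

View pics/ov.png

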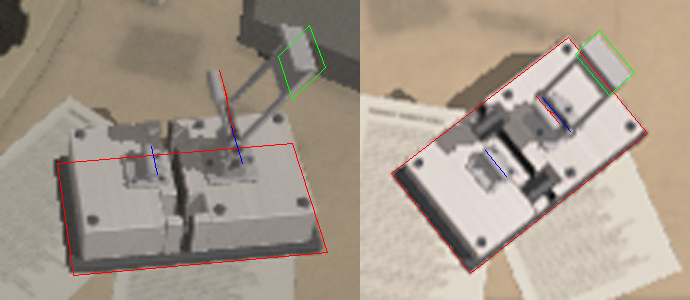

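Run:
```python
from h import *
def ray(n,uv,z):
    f,cx,cy,R,t=K[n]; d=R.T@np.array([(uv[0]-cx)/f,(uv[1]-cy)/f,1]); o=-R.T@t
    return (o+d*(z-o[2])/d[2]).round(0)
print("box front",ray("top",(310,137),0),ray("top",(300,122),150),ray("scene",(350,206),0),ray("scene",(445,236),150),ray("scene",(350,150),200))
print("scope",ray("top",(240,225),20),ray("top",(182,160),20),ray("top",(245,190),50),ray("scene",(262,240),0))
```

```text
box front [726. -35.   0.] [720.   2. 150.] [750.   1.   0.] [ 626. -276.  150.] [746.  24. 200.]
scope [466. 167.  20.] [655. 333.  20.] [560. 151.  50.] [501. 151.   0.]
```

Call:
jog_arm:
  rows: {"plan": [[0, -100, -130, -30, 0.2], [0, -307, -391, -30, 0.68], [0, -307, -391, -30, 0.68], [0, -307, -391, -30, 0.68], [0, -307, -391, -30, 0.68], [0, -307, -391, -30, 0.68], [0, -307, -391, -30, 0.68], [0, -307, -391, -30, 0.68], [0, -307, -391, -30, 0.68], [0, -307, -391, -30, 0.68]]}

```text
t: 1.1
position: [329.7, 58.4, 261.5]
tool_rot: [0.44, 0.898, 0.0, 0.0]
ft_force: [1.6, 1.7, 0.5]
grip_width: 0.2
gripper_force: 0.0
```

Call:
jog_arm:
  rows: {"plan": [[0, -323, 94, 0, 0], [0, -323, 94, 0, 0], [0, -323, 94, 0, 0], [0, -323, 94, 0, 0], [0, -323, 94, 0, 0], [0, -323, 94, 0, 0], [0, -323, 94, 0, 0], [0, -323, 94, 0, 0], [0, -323, 94, 0, 0], [0, -323, 94, 20, 0]]}

```text
t: 2.1
position: [602.3, -136.3, 243.7]
tool_rot: [0.439, 0.898, 0.0, 0.002]
ft_force: [0.4, 0.5, -0.1]
grip_width: -0.1
gripper_force: 0.0
```

Call:
jog_arm:
  rows: {"plan": [[0, 0, 0, 40, 0], [0, 0, 0, 74, 0], [0, 0, 0, 74, 0], [0, 0, 0, 74, 0]]}

```text
t: 2.5
position: [601.9, -136.3, 169.0]
tool_rot: [0.439, 0.898, 0.0, 0.001]
ft_force: [0.2, -0.5, 0.7]
grip_width: -0.1
gripper_force: 0.0
```

Run:
```python
from h import *
o=[crop("scene",0,0,(265,165,130,130),3),crop("top",0,0,(260,125,130,130),3)]
cv2.imwrite("pics/pre.png",np.hstack(o))
```

```text
(no output)
```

View pics/pre.png

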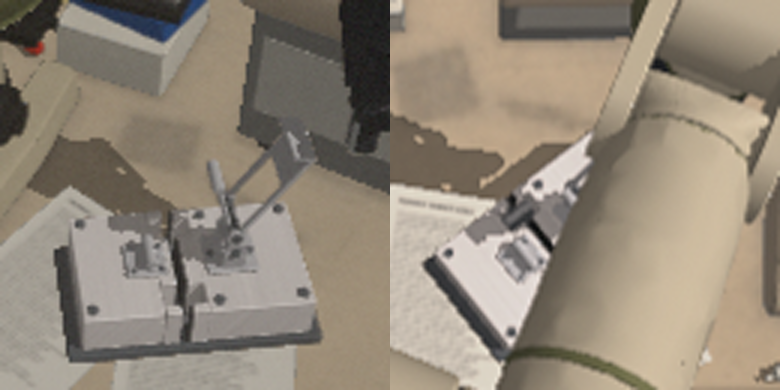

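Call:
jog_arm:
  rows: {"plan": [[0, 12, 0, 0, 0], [0, 22, 0, 0, 0], [0, 30, 0, 0, 0], [0, 37, 0, 0, 0], [0, 44, 0, 0, 0], [0, 51, 0, 0, 0], [0, 58, 0, 0, 0], [0, 65, 0, 0, 0], [0, 72, 0, 0, 0], [0, 78, 0, 0, 0]]}

```text
t: 3.6
position: [553.7, -74.7, 167.3]
tool_rot: [0.439, 0.898, -0.0, -0.0]
ft_force: [-0.1, -0.3, 0.2]
grip_width: 0.2
gripper_force: 0.0
```

Call:
jog_arm:
  rows: {"plan": [[0, 6, 0, 0, 0], [0, 12, 0, 0, 0], [0, 16, 0, 0, 0], [0, 20, 0, 0, 0], [0, 24, 0, 0, 0], [0, 24, 0, 0, 0], [0, 24, 0, 0, 0], [0, 24, 0, 0, 0]]}

```text
t: 4.4
position: [539.4, -56.3, 167.3]
tool_rot: [0.439, 0.898, 0.0, 0.0]
ft_force: [0.5, -0.5, 0.2]
grip_width: 0.1
gripper_force: 0.0
```

Run:
```python
from h import *
o=[crop("scene",0,0,(265,165,130,130),3),crop("top",0,0,(260,125,130,130),3)]
cv2.imwrite("pics/push.png",np.hstack(o))
```

```text
(no output)
```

View pics/push.png

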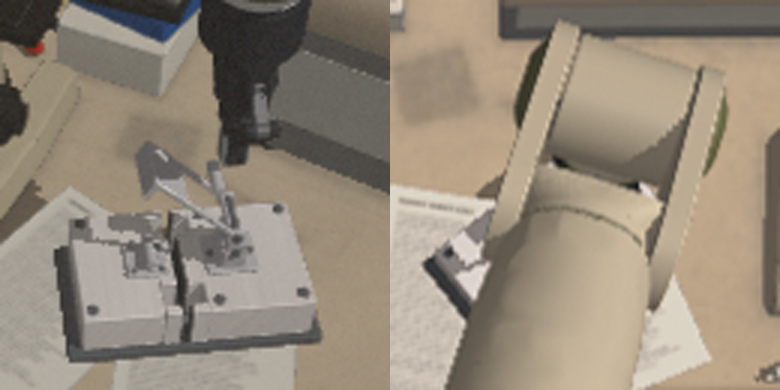

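Call:
jog_arm:
  rows: {"plan": [[0, 0, 0, -40, 0], [0, 0, 0, -40, 0], [0, 0, 0, -40, 0], [0, 0, 0, -40, 0]]}

```text
t: 4.9
position: [539.0, -56.1, 206.5]
tool_rot: [0.439, 0.898, -0.0, -0.001]
ft_force: [0.0, 0.4, -0.5]
grip_width: 0.1
gripper_force: 0.0
```

Run:
```python
from h import *
o=[crop("scene",0,0,(290,205,90,70),5)]
cv2.imwrite("pics/hook.png",np.hstack(o))
```

```text
(no output)
```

View pics/hook.png

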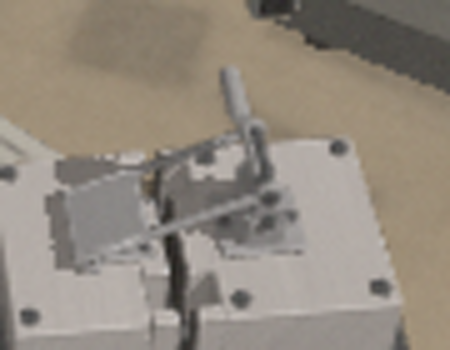

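Run:
```python
from h import *
p=[523.5,-38.3,2.229]
for cl in(1.56,1.66,1.76):
    print(cl,claw(-.24,cl,91,15.5),np.round([proj("scene",M2W(p,claw(-.24,cl,r,0,y))) for r,y in((101,-23),(101,23),(62,-23),(62,23))],1).tolist())
```

```text
1.56 [np.float64(52.59433735834362), 0, np.float64(68.1050752362677)] [[301.9, 238.4], [304.6, 252.7], [317.1, 234.8], [320.2, 249.0]]
1.66 [np.float64(48.59815510934112), 0, np.float64(59.78810218821692)] [[302.9, 240.8], [305.6, 255.1], [317.6, 236.3], [320.8, 250.5]]
1.76 [np.float64(43.791625290827035), 0, np.float64(51.91163189036262)] [[304.2, 243.1], [306.9, 257.3], [318.4, 237.8], [321.6, 252.0]]
```

Call:
jog_arm:
  rows: {"plan": [[0, 44, -2, 0, 0], [0, 44, -2, 20, 0], [0, 44, -2, 61, 0], [0, 44, -2, 61, 0], [0, 44, -2, 61, 0]]}

```text
t: 5.45
position: [510.7, -22.7, 146.5]
tool_rot: [0.439, 0.898, -0.0, -0.001]
ft_force: [0.7, -0.4, 0.4]
grip_width: 0.5
gripper_force: 0.0
```

Call:
jog_arm:
  rows: {"plan": [[0, -10, 0, 0, 0], [0, -20, 0, 0, 0], [0, -30, 0, 0, 0], [0, -41, 0, 0, 0], [0, -54, 0, 1, 0], [0, -67, 0, 4, 0], [0, -67, 0, 4, 0]]}

```text
t: 6.15
position: [552.6, -77.0, 141.6]
tool_rot: [0.44, 0.898, -0.0, -0.0]
ft_force: [0.3, 0.4, -0.3]
grip_width: -0.1
gripper_force: 0.0
```

Call:
jog_arm:
  rows: {"plan": [[0, -6, 0, 3, 0], [0, -12, 0, 7, 0], [0, -17, 0, 11, 0], [0, -22, 0, 15, 0], [0, -26, 0, 19, 0], [0, -30, 0, 24, 0], [0, -34, 0, 30, 0], [0, -34, 0, 30, 0]]}

```text
t: 6.95
position: [572.6, -102.7, 111.1]
tool_rot: [0.44, 0.898, -0.0, -0.001]
ft_force: [0.3, -0.1, -0.9]
grip_width: 0.1
gripper_force: 0.0
```

Run:
```python
from h import *
o=[crop("scene",0,0,(270,190,120,110),5)]
cv2.imwrite("pics/lev.png",np.hstack(o))
```

```text
(no output)
```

View pics/lev.png

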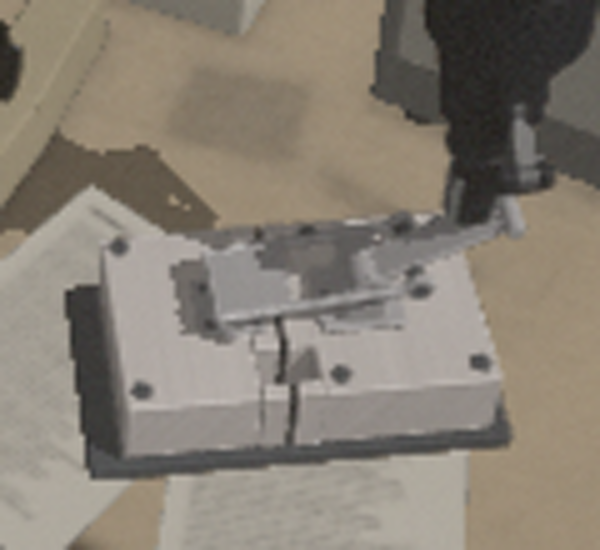

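Call:
jog_arm:
  rows: {"plan": [[0, -2, 0, 5, 0], [0, -4, 0, 10, 0], [0, -6, 0, 15, 0], [0, -7, 0, 19, 0], [0, -8, 0, 23, 0], [0, -8, 0, 26, 0], [0, -8, 0, 28, 0], [0, -8, 0, 28, 0]]}

```text
t: 7.8
position: [577.5, -108.6, 84.0]
tool_rot: [0.439, 0.898, -0.0, -0.0]
ft_force: [-0.6, -0.3, 0.2]
grip_width: -0.2
gripper_force: 0.0
```

Call:
jog_arm:
  rows: {"plan": [[0, 0, 0, 1, 0], [0, 0, 0, 2, 0], [0, 0, 0, 3, 0], [0, 0, 0, 3, 0]]}

```text
t: 8.2
position: [577.7, -108.7, 81.5]
tool_rot: [0.439, 0.898, 0.0, 0.0]
ft_force: [-0.5, 0.5, 1.5]
grip_width: 0.1
gripper_force: 1.0
```

Call:
jog_arm:
  rows: {"plan": [[0, 0, 0, 1, 0], [0, 0, 0, 2, 0], [0, 0, 0, 2, 0]]}

```text
t: 8.5
position: [577.9, -108.7, 81.1]
tool_rot: [0.439, 0.898, -0.0, 0.0]
ft_force: [-6.9, 1.7, 16.3]
grip_width: -0.2
gripper_force: 8.0
```

Call:
jog_arm:
  rows: {"plan": [[0, 0, 0, -40, 0], [0, 0, 0, -90, 0], [0, -30, 0, -140, 0], [0, -60, 0, -150, 0], [0, -60, 0, -150, 0], [0, -60, 0, -150, 0], [0, -60, 0, -150, 0]]}

```text
t: 9.2
position: [613.9, -155.3, 228.1]
tool_rot: [0.439, 0.898, 0.0, -0.001]
ft_force: [0.7, 0.3, -0.6]
grip_width: 0.3
gripper_force: 0.0
```

Run:
```python
from h import *
p=[523.5,-38.3,2.229]
x,y,s=270,190,5
im=crop("scene",0,0,(x,y,120,110),5).copy()
for X in(lever(1.571,78,15),lever(1.571,78,-15)):
    cv2.circle(im,tuple(np.int32((proj("scene",M2W(p,X))-(x,y)+.5)*s)),4,(0,0,255),1)
cv2.imwrite("pics/end.png",im)
```

```text
(no output)
```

View pics/end.png

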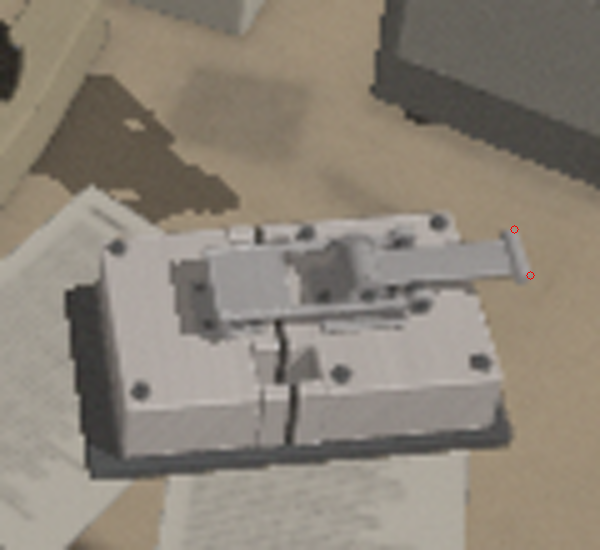

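Run:
```python
from h import *
a=cv2.imread("pics/scene0.png");b=arm.read_camera("scene")["image"][:,:,::-1]
p=[523.5,-38.3,2.229]
for n,(x,y,w,h) in{"slide screw":(291,261,14,14),"left screw":(287,232,14,13),"latch screw":(332,257,14,14)}.items():
    r=cv2.matchTemplate(*[cv2.resize(np.ascontiguousarray(i),None,fx=5,fy=5,interpolation=2) for i in(b[y-6:y+h+6,x-6:x+w+6],a[y:y+h,x:x+w])],5)
    print(n,np.array(cv2.minMaxLoc(r)[3])/5-6,r.max())
print(proj("scene",M2W(p,[[80,40,55],[74.6,40,55]])))
```

```text
slide screw [ 2.2 -0.2] 0.9834142
left screw [1.6 0.4] 0.8385995
latch screw [0. 0.] 0.9965091
[[299.46663426 265.27688543]
 [301.6566313  265.08525247]]
```

The sliding half moved 2.2 px, which matches the 5.4 mm of travel expected when latched. The lever is flat and the arm is clear of the mould.

```bash
python3 -c "
from bench import arm
print(arm.close_job())"
```

```text
the job is handed in; nothing more can be done
None
```

The draw latch is closed and the job is handed in: the claw is hooked behind the keeper, the lever lies flat at its stop, and the sliding half is drawn in about 5.4 mm (measured from the camera images). The arm was clear of the mould at about 9 s and touched none of the things around it.

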